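Take the clogged filter out of the bench dust extractor

TASK

In the guitar workshop, turn the small yellow swing tab on top of the grey dust extractor aside so that it no longer covers the filter, then lift the filter out by its blue pull and lay it, pull upwards, flat inside the green tray. Keep the filter level on the way so that its dust stays on it, set it down rather than dropping it, leave the tab turned aside, and do not disturb the glue bottle, the jar or the sanding block.

Things in the scene. Friction and masses are not known exactly. Their poses are not given: they have to be found in the camera images.
- well (a point): the dust extractor, a grey box 200 (its x) by 250 (its y) by 120 mm high, fixed to the bench but standing elsewhere and turned otherwise in each run. This point is the centre of the floor of the rectangular well in its top, 98 mm above the bench; the well is 114 (x) by 154 (y) by 22 mm deep, open upwards. Its axes are the extractor's own, z up.
- tab_pivot (a point): point on the upright pivot axis of the swing tab, on the extractor's top rim 101 mm to +y of the well's centre (extractor's axes) and 142.5 mm above the bench, the height of the knob's middle.
- tab_knob (a point): middle of the red round knob, 12 mm in diameter and 28 mm tall, that stands upright on the free end of the yellow swing tab, 37 mm from the pivot axis (this point is 142.5 mm above the bench, 14 mm above the tab's upper face). The tab is a flat bar 18 mm wide with round ends (9 mm beyond the knob's axis), its faces 122.5 and 128.5 mm above the bench.
- tab (a joint): angle of the swing tab about its upright axis, rad: 0 with the tab pointing straight at the well's centre over the filter's end, positive counter-clockwise seen from above, stops at -1.6 and 1.6. It may be turned aside either way, is clear of the filter beyond about 1.16 either way, and stays where it is left; it takes about 1 N at the knob.
- filter_pull (a point): centre of the filter's blue pull, an upright fin 12 mm thick (filter's x), 60 mm long (filter's y) and 36 mm tall, in the middle of the filter's upper face: its foot is 18 mm below this point, its top 18 mm above, the filter's underside 40 mm below.
- filter: the filter: a black cassette 110 (x) by 150 (y) by 22 mm thick, about 0.3 kg, with paper pleats on top. Origin at the centre of its underside, z up. At the start it lies in the well, its upper face flush with the extractor's top (120 mm above the bench), its axes along the extractor's, with 2 mm play all round.
- tray_in (a point): centre of the inner floor of the open green tray, fixed to the bench, standing elsewhere and turned otherwise in each run. Inside 140 (x) by 180 (y) mm, 190 mm long outside, its floor 5 mm and its rim 30 mm above the bench. The filter fits in it with its long side along the tray's y, either way round.
- glue_mid (a point): middle of the yellow glue bottle, 50 mm in diameter and 130 mm tall, standing loose on the bench: leave it alone.
- jar_mid (a point): middle of the amber jar, 60 mm in diameter and 75 mm tall, standing loose on the bench: leave it alone.
- block_mid (a point): middle of the wood and cork sanding block, 70 by 110 by 32 mm, lying loose on the bench: leave it alone.
Not all that is in view belongs to the job. Of the things that look like the part that bears tray_in, the smaller one is meant. There is more than one size of the filter; the job needs the smaller.

How it is judged:
By the outcome, as a careful person would: the job done as asked, in the order asked, and still so for the second after the job is handed in, with the robot touching nothing.
It also fails if it takes over 59 s, if anything falls off the work surface, if the arm or the gripper's body presses on something with over 40 N, if the wrist force passes 120 N, or if a joint passes its speed limit or range.

ROBOT

A 6-joint arm with a two-finger parallel gripper is mounted at the origin on the work surface. World frame = base frame: x ahead of the robot, y to its left, z up, the work surface at z = 0. Lengths are in m, angles in rad, forces in N, time in s.
With the tool pointing down it reaches from about 0.35 to 0.875 m from the base axis. Payload 4.2 kg.
Tool frame: the origin (TCP) lies midway between the tips of the shut fingers; the grasp point (between the pads) lies 19 mm behind it; z points along the fingers, y is the line along which they close (so a half turn about z gives the same grasp; the last joint's range is limited). The gripper opens to 87 mm and grips with 3 to 60 N. Pads are 19 mm wide; open, the fingers measure 117 mm over their backs; the gripper's body (75 mm by 190 mm) begins 51 mm behind the grasp point.
Start: joints at [-1.016, 0.385, 0.008, 0, -1.194, -0.259], TCP at [0.182, -0.598, 0.223] pointing down, gripper open.
Joint ranges: [-3.14, 3.14], [-1.21, 2.06], [-1.07, 1.41], [-3.16, 2.05], [-2.99, -0.16], [-3.1, 3.1]. Speed limits (rad/s): [2.79, 2.79, 3.14, 3.14, 3.14, 3.14].

INTERFACE

Orientations are given as a unit quaternion [w, x, y, z].
In Python, from bench import env gives the robot as it stands. Calls block until the motion is done:
- env.move_pose(position, orientation): joint-space move of the TCP to a pose.
- env.line_to(position, vel=0.15, ori=None, contact_N=None): straight line of the TCP; ori=None keeps the orientation; vel is the mean speed in m/s. With contact_N (N) it stops when the force on the tool has changed by that much, and returns True; else False.
- env.movej(angles): joint-space move.
- env.set_gripper(opening, force=None): opening from 0.0 (shut) to 1.0 (fully open); force is the grip in N (None keeps the last); returns when the fingers have stopped.
- env.sleep(seconds).
- env.ik(position, orientation): joint angles nearest the present ones, or None.
- env.capture(name): name is "side" or "top"; returns the picture (420x560x3 uint8, red, green, blue); there is no depth.
- env.camera_model(name): a dict with "fx", "fy", "cx", "cy" (pixels), "distortion" ([k1, k2, p1, p2, k3] as OpenCV has them; the pictures are not rectified), "world_to_cam" (4x4, takes a point from world to camera coordinates). Camera axes: x right, y down, z forward; pixel columns grow to the right and rows downward; lengths in m; the calibration is good to about 2 mm. A picture is of the moment at which its call begins. camera_model takes no time and is no camera call.
A pose or a line that the arm cannot do raises env.PlanningError and nothing moves.
- env.hand_in(): hands the job in; it is judged then, once.
Readings, each from a call of its own:
- env.get_t(): time.
- env.get_joint_pos(): joint angles.
- env.get_joint_vel(): joint speeds.
- env.get_tau(): joint torques, N m.
- env.get_tool_pos(): TCP position.
- env.get_ee_rot(): TCP orientation.
- env.get_ft_force(): force on the tool from outside, world axes, zero at the start.
- env.get_torque(): the same for the moment, N m.
- env.get_finger_gap(): opening from 0.0 (shut) to 1.0 (fully open).
- env.get_grip_force(): force on a finger pad.
Only numpy, scipy, OpenCV 4.12 (cv2) and the standard library are available. Lean on these libraries where they do the work, as an engineer would, in place of code of your own. Each camera call takes 0.05 s, during which the arm holds its last target. There are 200 camera calls.

## Working session

There is one attempt and no reset: what is moved stays moved. The work goes in short steps, each a Python script; the robot and the scene stay as the last script left them, time stands still between calls to the robot, and variables do not carry over. Pictures are saved under pics/ and viewed, at most 10 in all, crops included, and the job is handed in when it is done.

```bash
mkdir -p pics; cat > h.py <<'E'
from bench import env
import numpy as np, cv2
def cam(n):
    m=env.camera_model(n); K=np.array([[m["fx"],0,m["cx"]],[0,m["fy"],m["cy"]],[0,0,1]]); return K,np.array(m["distortion"]),np.array(m["world_to_cam"])
def px2w(n,uv,z):
    K,d,T=cam(n); p=cv2.undistortPoints(np.array([[uv]],float),K,d)[0,0]
    R,t=T[:3,:3],T[:3,3]; o=-R.T@t; r=R.T@np.array([p[0],p[1],1]); return o+r*(z-o[2])/r[2]
def w2px(n,P):
    K,d,T=cam(n); return cv2.projectPoints(np.atleast_2d(np.array(P,float)),cv2.Rodrigues(T[:3,:3])[0],T[:3,3],K,d)[0][:,0]
def snap(n,f,crop=None,s=1):
    im=env.capture(n)[:,:,::-1].copy()
    if crop: x0,y0,x1,y1=crop; im=im[y0:y1,x0:x1]
    cv2.imwrite("pics/"+f,cv2.resize(im,None,fx=s,fy=s,interpolation=cv2.INTER_CUBIC))
def down(a): # tool y axis at angle a in world, z down
    y=np.array([np.cos(a),np.sin(a),0]); z=np.array([0,0,-1.]); x=np.cross(y,z)
    from scipy.spatial.transform import Rotation as Ro
    q=Ro.from_matrix(np.c_[x,y,z]).as_quat(); return [q[3],q[0],q[1],q[2]]
E
python3 -c "
from h import *
snap('top','t0.png',None,1.4);snap('side','s0.png',None,1.4)
for n in('top','side'):K,d,T=cam(n);print(n,K[0,0],-T[:3,:3].T@T[:3,3])"
```

```text
top 450.32153755828125 [0.29001319 0.02638491 1.44102189]
side 520.4966245577302 [ 0.11167571 -1.30059248  1.02092303]
```

View pics/t0.png

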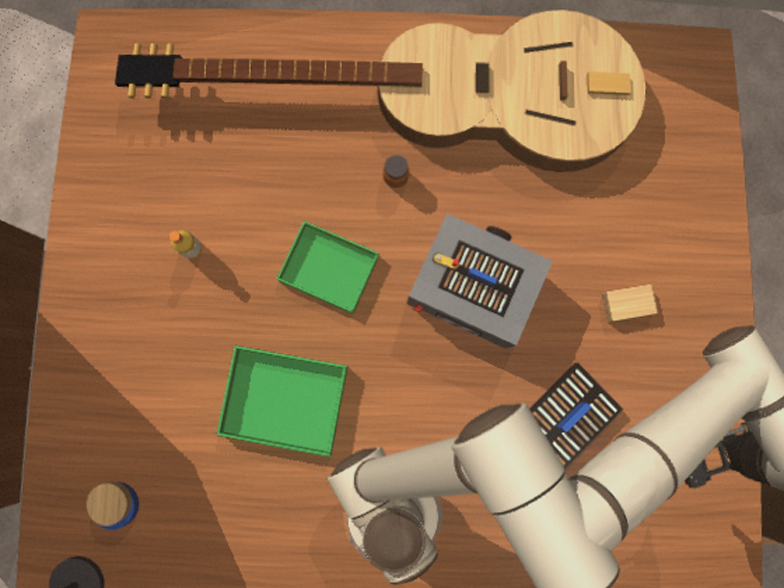

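View pics/s0.png

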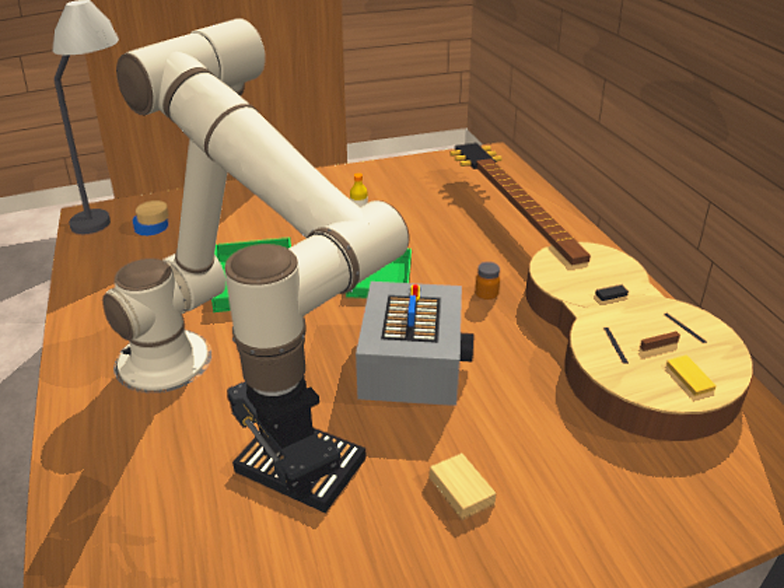

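The top view shows two green trays, at about (328,267) and (283,400) in the 1.4x picture. The first is smaller, so it is the one meant. There are two filters: one in the extractor at (483,275), and a larger loose one at (575,415). The job's is the one in the extractor, under the yellow tab. I'll confirm both in an enlarged crop.

```bash
python3 -c "
from h import *
snap('top','t1.png',(195,145,395,255),4)"
```

```text
(no output)
```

View pics/t1.png

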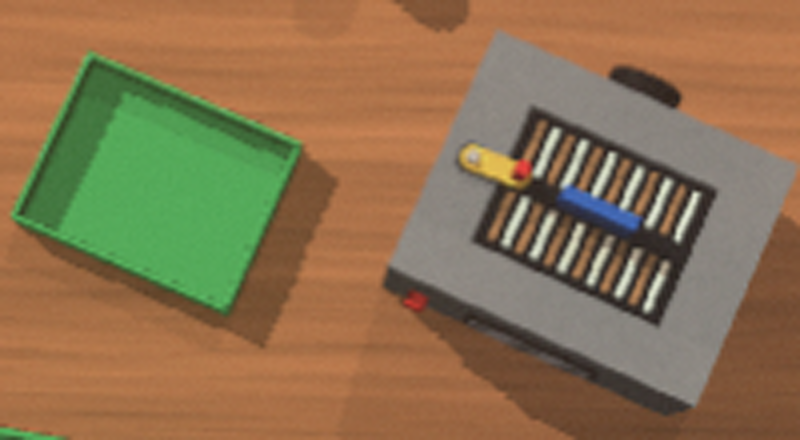

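The crop shows one small tray with rim corners at (91,53), (302,147), (228,313), (13,217), and the smaller filter in the extractor with corners at (533,108), (716,190), (658,323), (474,240). The tab pivot is at (472,157) and the knob at (523,168).

```bash
python3 -c "
from h import *
def W(c,z): return px2w('top',[(c[0]+.5)/4-.5+195,(c[1]+.5)/4-.5+145],z)
def rect(name,cs,z):
    p=np.array([W(c,z)[:2] for c in cs]); c=p.mean(0)
    s=np.linalg.norm(np.roll(p,-1,0)-p,axis=1)
    d=(p[0]-p[1])+(p[3]-p[2])  # long axis, pointing to first corner side(left)
    print(name,c.round(4),s.round(3),'yaxis ang',np.arctan2(d[1],d[0]).round(3)); return c
rect('ext',[(500,30),(797,163),(692,406),(386,268)],.12)
rect('filt',[(533,108),(716,190),(658,323),(474,240)],.12)
rect('tray',[(91,53),(302,147),(228,313),(13,217)],.03)
print('pull',W((600,208),.156),'ends',W((560,193),.156),W((641,225),.156))
print('piv',W((472,157),.1285),'knob',W((523,167),.1565))
"
```

```text
ext [ 0.5193 -0.1721] [0.245 0.201 0.247 0.202] yaxis ang 1.172
filt [ 0.5196 -0.173 ] [0.15  0.11  0.149 0.11 ] yaxis ang 1.171
tray [0.5513 0.1624] [0.187 0.146 0.188 0.147] yaxis ang 1.178
pull [ 0.51836991 -0.17090614  0.156     ] ends [ 0.52852811 -0.14166333  0.156     ] [ 0.50677828 -0.20086646  0.156     ]
piv [ 0.55880231 -0.0794081   0.1285    ] knob [ 0.54682031 -0.1144271   0.1565    ]
```

```bash
cat >> h.py <<'E'
A=1.171; C=np.array([.5190,-.1722]); Y=np.array([np.cos(A),np.sin(A)]); P=C+.101*Y
TR=np.array([.5513,.1624]); TA=1.178
def knob(th,z): a=A+np.pi+th; return [*(P+.037*np.array([np.cos(a),np.sin(a)])),z]
def kori(th,k): return down(A+np.pi/2+th+k*np.pi)
E
python3 -c "
from h import *
for k in(0,1,):
  for th in(.07,1.5,-1.5):
    q=env.ik(knob(th,.136),kori(th,k)); print(k,th,None if q is None else np.round(q,2))
  for n,c,a in(('f',C,A),('t',TR,TA)):
    q=env.ik([*c,.2],down(a+np.pi/2+k*np.pi)); print(k,n,None if q is None else np.round(q,2))
"
```

```text
0 0.07 [ 0.08  0.35 -0.28  0.   -0.94 -0.41]
0 1.5 [ 0.11  0.41 -0.18  0.   -0.98  0.99]
0 -1.5 [ 0.18  0.3  -0.35  0.   -0.91 -2.08]
0 f [-0.02  0.27 -0.22  0.   -1.08 -0.38]
0 t [ 0.57  0.32 -0.15  0.   -1.1  -0.96]
1 0.07 [ 0.08  0.35 -0.28  0.   -0.94  2.73]
1 1.5 [ 0.11  0.41 -0.18  0.   -0.98 -2.15]
1 -1.5 [ 0.18  0.3  -0.35  0.   -0.91  1.06]
1 f [-0.02  0.27 -0.22  0.   -1.08  2.77]
1 t [ 0.57  0.32 -0.15  0.   -1.1   2.18]
```

```bash
python3 -c "
from h import *
print(env.get_t())
env.line_to([.182,-.598,.30],vel=.25)
env.move_pose(knob(.07,.25),kori(.07,0)); env.set_gripper(.42)
print(env.get_t())
print(env.line_to(knob(.07,.136),vel=.12,contact_N=6),env.get_tool_pos())
env.set_gripper(.24,force=5); print(env.get_finger_gap(),env.get_ft_force(),env.get_t())
snap('side','s1.png',(235,180,355,290),5)
"
```

```text
0.15
3.85
False [ 0.54697924 -0.11418702  0.13681824]
0.23773018653904102 [-0.28069372 -0.57965363  0.45654422] 5.5667
```

View pics/s1.png

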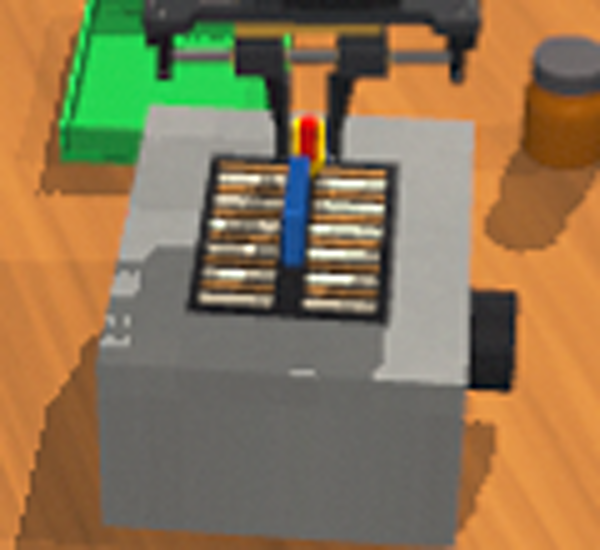

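The red knob at (309,135) sits between the fingers, whose tips are at (285,160) and (333,160), so it is caged. Now the swing.

```bash
python3 -c "
from h import *
for th in np.linspace(.07,1.5,9)[1:]:
    env.line_to(knob(th,.136),vel=.03,ori=kori(th,0))
print(env.get_ft_force(),env.get_t())
env.set_gripper(.42); env.line_to(knob(1.5,.24),vel=.2)
env.set_gripper(.7)
env.move_pose([*C,.24],down(A+np.pi/2)); print(env.get_t())
snap('side','s2.png',(235,180,355,290),5)
"
```

```text
[ 0.68673455  0.18463792 -0.57405743] 8.55
11.8083
```

View pics/s2.png

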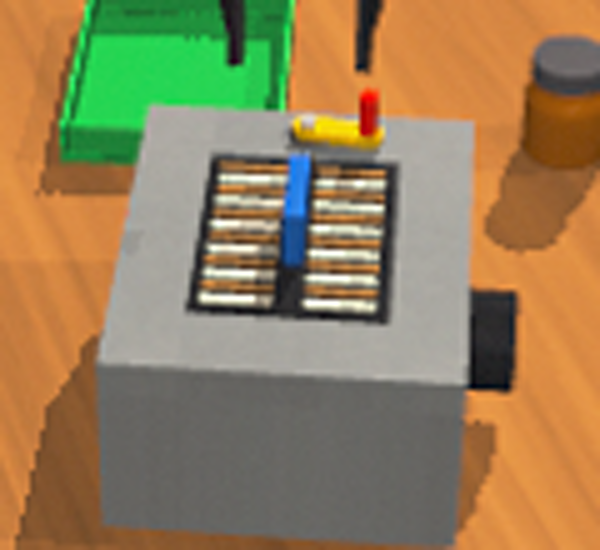

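The tab now lies aside along the rim, knob at (369,110), well clear of the filter. Next I grasp the pull and lift.

```bash
python3 -c "
from h import *
env.set_gripper(.5)
print(env.line_to([*C,.127],vel=.1,contact_N=6))
env.set_gripper(0,force=40); print(env.get_finger_gap()*87,env.get_grip_force(),env.get_ft_force())
z=env.get_tool_pos()[2]
print(env.line_to([*C,z+.035],vel=.04),env.get_ft_force(),env.get_torque())
env.line_to([*C,.225],vel=.12); print(env.get_ft_force(),env.get_finger_gap()*87,env.get_t())
snap('side','s3.png',(215,130,375,290),3.7)
"
```

```text
False
11.594265115267458 39.99737022444606 [ 0.38016657 -0.10969991  0.80613205]
False [ 0.5761704   1.01340397 -2.46677595] [ 0.05882429  0.08001955 -0.01889408]
[-0.68333205 -0.61839368 -2.47852558] 11.587366072152783 16.1333
```

View pics/s3.png

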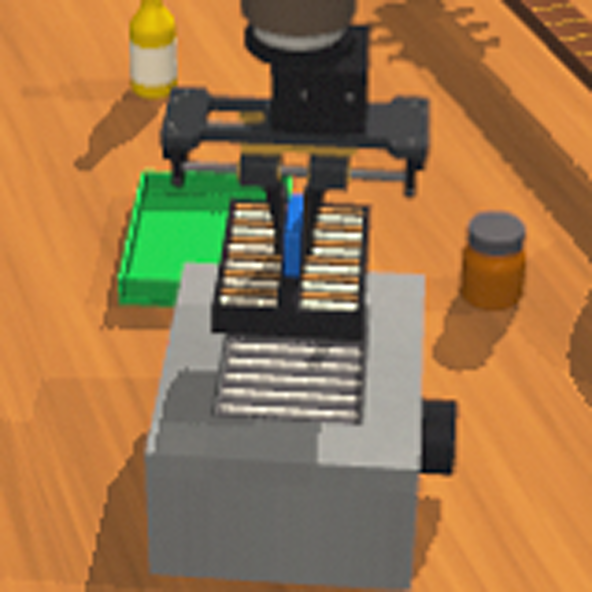

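The filter hangs level and clear of the well. I carry it to the tray next.

```bash
python3 -c "
from h import *
o=down(TA+np.pi/2)
env.line_to([*TR,.225],vel=.12,ori=o)
env.line_to([*TR,.055],vel=.1)
env.sleep(.3)
print(env.line_to([*TR,.030],vel=.015,contact_N=2.5),env.get_tool_pos(),env.get_ft_force(),env.get_finger_gap()*87,env.get_t())
snap('side','s4.png',(215,130,375,290),3.7)
"
```

```text
True [0.5513054  0.16241658 0.034048  ] [ 0.11737871 -0.58984648  4.58173386] 11.791089009346955 22.5417
```

View pics/s4.png

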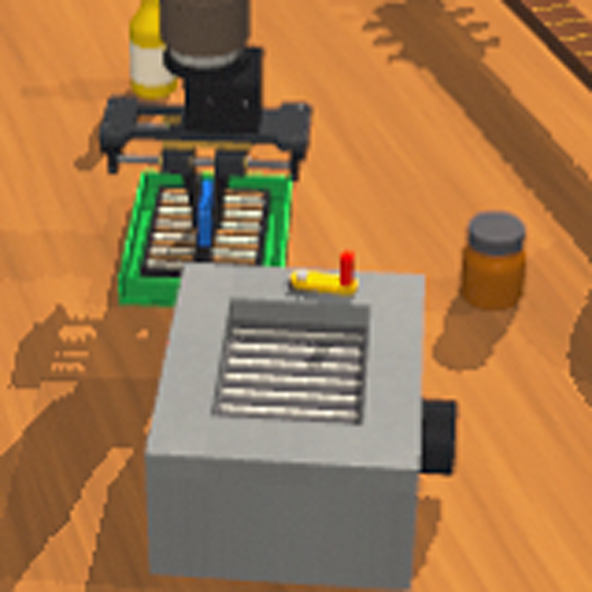

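The filter rests inside the tray (contact at the expected height, 34 mm), and the tab is still aside. I release and retreat.

```bash
python3 -c "
from h import *
env.set_gripper(.4); env.line_to([*TR,.25],vel=.12)
env.move_pose([.35,-.35,.30],down(A+np.pi/2)); env.sleep(.3); print(env.get_t(),env.get_ft_force())
snap('top','t5.png',(95,95,495,255),2)
"
```

```text
27.5583 [ 0.61005437 -0.60021828 -0.08548657]
```

View pics/t5.png

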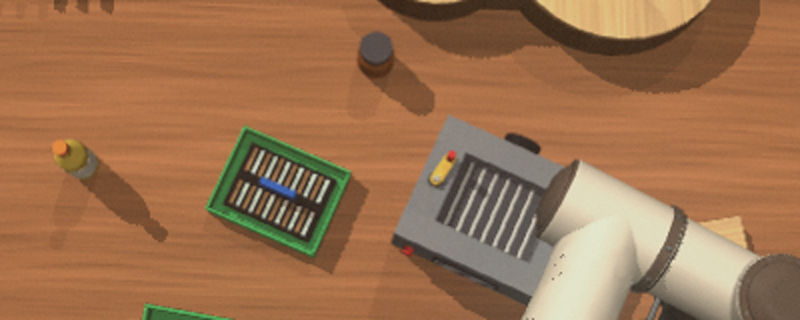

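The filter lies flat and centred in the small tray, around (278,188), with its pull upwards. The tab is aside at (443,168), and the bottle and jar have not moved. The sanding block, partly hidden at (725,232), also looks unmoved.

```bash
python3 -c "
from h import *
print(env.hand_in())"
```

```text
the job is handed in; nothing more can be done
None
```

The job is handed in: the tab is turned aside, the small filter lies flat with its pull up in the small green tray after about 28 s, and the bottle and jar were not disturbed; the sanding block was half hidden by the arm in the last picture but looked unmoved.

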